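# Set the stop of a taper gauge from a spacer

### The arm

A 6-joint arm with a two-finger parallel gripper is mounted at the origin on the work surface. World frame = base frame: x ahead of the robot, y to its left, z up, the work surface at z = 0. Lengths are in m, angles in degrees, forces in N, time in s.
With the tool pointing down it reaches from about 0.425 to 0.95 m from the base axis. Payload 3.5 kg.
Tool frame: the origin (TCP) lies midway between the tips of the shut fingers; the grasp point (between the pads) lies 19 mm behind it; z points along the fingers, y is the line along which they close (so a half turn about z gives the same grasp; the last joint's range is limited). The gripper opens to 85 mm and grips with 20 to 120 N. Pads are 22 mm wide; open, the fingers measure 114 mm over their backs; the gripper's body (76 mm by 85 mm) begins 54 mm behind the grasp point. The pads swing forward as they close: fully open they stand 13 mm farther back than shut.
Start: joints at [-78.094, 16.404, 90.338, -0, 73.258, -8.594], TCP at [0.236, -0.632, 0.203] pointing down, gripper open.
Joint ranges: [-158.93, 158.93], [-51.34, 127.21], [12.03, 142.37], [-87.48, 267.48], [13.55, 161.25], [-162.69, 162.69]. Speed limits (degrees/s): [159.86, 159.86, 180, 180, 180, 180].

### API

Orientations are given as [roll, pitch, yaw] about the fixed x, y, z axes, in that order (R = Rz(yaw) Ry(pitch) Rx(roll)).
In Python, from bench import sensors, imaging, manip gives the robot as it stands. The module is installed in compiled form; this text tells all that it offers.
- The arm moves only by the shell command python3 -m creep 'ROWS'. ROWS is JSON, a list that holds one entry, the list of rows, each a list of 7 numbers: the closure, from -1 (fully open) to 1 (shut), then the shift along the world's x, y, z in mm, then the turn, a rotation vector about the world's x, y, z in degrees. A call has 1 to 12 rows; each row is the pose to reach, as a shift and turn from the pose commanded when the call began; what a row does not reach only later rows make up. A row lasts 1/10 s, in which the tool goes at most 50 mm and 8.59 degrees, less where a joint would pass 70% of its speed; a pose out of reach is approached as far as the arm can. A call with a gripper value outside its range is refused whole. The fingers move at their own pace and stop on an object; the grip force is fixed at half the most. Time passes only in rows, so rows that repeat a pose let the fingers close. It gives the time, the measured TCP pose, the force, the opening and the grip force at its end, in the units of the state.
- sensors.state(): the state, without advancing time (a new reading comes with each control period).
- imaging.grab_frame(name): name is "scene" or "top" or "wrist"; returns a dict with "color" (420x560x3 uint8, red, green, blue), "z_map" (420x560 float32, m along the optical axis (not along the pixel's ray), 0 where there is no reading), "vfov" (degrees; the focal length in pixels is half the picture's height over the tangent of half this angle, whatever the lens; pixels are square), "cx", "cy" (the principal point, pixels), "k1" (the pictures are not rectified: a ray, as slopes to the right and down, at radius r is drawn at 1 + k1 r^2 times it, then the intrinsics apply), "R" (3x3) and "t" (3): a world point X has camera coordinates R X + t; the wrist camera has in their place "T_tool_cam" (4x4, takes a point from camera to tool coordinates, whose origin is the TCP and whose axes are the flange's). Camera axes: x right, y down, z forward; pixel columns grow to the right and rows downward; lengths in m; the calibration is good to about 2 mm. A picture is of the moment at which its call begins: read the wrist's pose just before it.
- manip.job_done(): hands the job in; it is judged then, once.
The state is a dict: "clock": time; "qpos": joint angles; "qd": joint speeds; "joint_torque": joint torques, N m; "ee_pos": TCP position; "tcp_rot": TCP orientation; "contact_force": force on the tool from outside, world axes, zero at the start; "moment": the same for the moment, N m; "width": finger opening in m; "finger_force": force on a finger pad.
Only numpy, scipy, OpenCV 4.12 (cv2) and the standard library are available. Lean on these libraries where they do the work, as an engineer would, in place of code of your own. Each camera call takes 0.05 s, during which the arm holds its last target. There are 200 camera calls.

### The job

Set up the taper gauge with the taller of the two thick spacers: stand the spacer upright on the gauge's floor in the wide end of the slot, then slide it along the slot until it wedges firmly, though gently, between fence and jaw. Leave it wedged there and bring the gauge's sliding stop up until it just touches the spacer without pushing it back out, so that the stop marks the reading; let go of both and leave the other things on the table alone.

Things in the scene. Friction and masses are not known exactly. Their poses are not given: they have to be found in the camera images.
- spacer: the taller of the two thick aluminium spacers, a plain solid cylinder 36 mm in diameter and 40 mm high, about 110 g, standing upright at the robot's right; origin at the centre of its underside, z along its axis
- gauge: taper gauge, fixed to the table (place, yaw vary): aluminium base plate 8 mm thick, in its own frame x -155 to 205 mm, y -65 to 85 mm, origin on the table surface. x runs along the slot from its wide end (-x) to its narrow end (+x), roughly the table's left. Slot: fence on -y, jaw on +y, floor at z = 8 mm. A spacer touching the fence has its axis on y = 0
- mouth (a point): a point on the slot's floor in its wide end, 95 mm towards -x from the gauge's origin and at y = 4 mm, gauge axes. A spacer whose axis stands here is on the floor with 4 mm of room to the fence and 7 to 12 mm to the jaw
- fence_line (a point): top edge of the fence's slot face, 44 mm above the table, 18 mm to -y of the gauge's origin; gauge axes. The fence is a straight rigid steel bar, x -150 to 100 mm. The spacer jams between fence and jaw with its axis somewhere from gauge x = -22 to 22 mm. A push of some 10 to 15 N along the slot, at half its height, wedges it, and friction then holds it; over 60 N on either face is too rough
- jaw: the gauge's angled rigid steel jaw bar, 190 x 20 x 36 mm high, standing on the base plate, clamped at a setting that varies by a few mm. Origin in the middle of its slot face, at its foot; x runs along the face to the narrow end, y away from the slot. The face nears the fence by 1 mm in every 7 mm along the slot (its yaw is the gauge's less 0.142 rad)
- stop (a joint): the sliding stop's travel in m: 0 fully back at the narrow end, growing as it moves towards the wide end (the gauge's -x), at most 0.105; it starts between 0 and 0.025. It slides with about 1.5 N of friction and stays where it is left
- stop_face (a point): the middle of the stop's flat front end, the one that meets the spacer; gauge axes; it lies on the gauge's y = 0, 21 mm above the table. The stop is a steel bar 14 mm wide and 110 mm long lying in the slot's narrow end
- stop_post (a point): the centre of the top of the stop's upright square post, by which it is moved: 16 mm by 16 mm, dark, top 81 mm above the table and rising from the bar's top at 31 mm; 52 mm behind (gauge +x of) the stop's front end
- slim_spacer: bystander: slim spacer, 20 mm in diameter, 70 mm high, standing; origin at its underside
- short_spacer: bystander: short spacer, 36 mm in diameter but 22 mm high; origin at its underside
- driver: bystander: screwdriver lying on the table, about 200 mm long; origin under its middle
- terminals: bystander: block of terminals, 42 x 48 x 34 mm; origin at its underside
- rail_offcut: bystander: piece of mounting rail 140 mm long, 35 mm wide, 7.5 mm high; origin at its underside
- screw_jar: bystander: jar 60 mm wide, 70 mm high; origin at its underside
Mind the look-alikes: they are no part of the job. Leave any green or purple look-alike of the spacer alone.

How it is judged (in metres and radians):
On the way, in this order (a step that is already met when the one before it is completed fails the run):
1. the spacer stands upright on the slot's floor in the wide end, at least 50 mm short of the gauge's origin (z of spacer in the frame of gauge between 0.004 and 0.011 m and angle between spacer's own z axis and vertical below 0.1 rad and x of spacer in the frame of gauge between -0.14 and -0.05 m and y of spacer in the frame of gauge between -0.003 and 0.02 m), for 0.1 s.
2. the spacer is pressed firmly into the taper: more than 2 N on the fence and on the jaw at once (z of spacer in the frame of gauge between 0.004 and 0.011 m and angle between spacer's own z axis and vertical below 0.1 rad and y of spacer in the frame of gauge between -0.002 and 0.0007 m and y of spacer in the frame of jaw above -0.0187 m and x of spacer in the frame of gauge between -0.04 and 0.04 m and contact force between spacer and jaw above 2 N and contact force between spacer and gauge above 2 N), for 0.2 s.
3. the stop touches the wedged spacer (gap under 2.5 mm) (z of spacer in the frame of gauge between 0.004 and 0.011 m and angle between spacer's own z axis and vertical below 0.1 rad and y of spacer in the frame of gauge between -0.002 and 0.0007 m and y of spacer in the frame of jaw above -0.0187 m and x of spacer in the frame of gauge between -0.04 and 0.04 m and x of spacer in the frame of stop_face above -0.0205 m), for 0.2 s.
At the end, for the whole second after the job is handed in: The spacer stands upright (within 0.1 rad) on the slot's floor, wedged: within 0.7 mm of touching both the fence and the jaw; the stop's front end is within 2.5 mm of it; all is at rest and released (all of step 3 and linear speed of spacer below 0.01 m/s and not (velocity of joint stop above 0.005 m/s) and contact force between the fingers and anything else below 0.1 N).
It fails at once if the spacer bears on the jaw with more than 60 N (contact force between spacer and jaw above 60 N).
It fails at once if the spacer bears on the gauge (fence, floor and stop) with more than 60 N (contact force between spacer and gauge above 60 N).
It fails at once if the spacer is toppled (angle between spacer's own z axis and vertical above 0.6 rad).
It fails at once if a bystander is moved by more than 30 mm (distance of any of slim_spacer, short_spacer, driver, terminals, rail_offcut, screw_jar from where it was at the start of the episode above 0.03 m).
It also fails if it takes over 72 s, if anything falls off the work surface, if the arm or the gripper's body presses on something with over 40 N, if the wrist force passes 120 N, or if a joint passes its speed limit or range.

## Working session

There is one attempt and no reset: what is moved stays moved. The work goes in short steps, Python scripts to look and compute and a shell command to move; the robot and the scene stay as the last step left them, time stands still between calls to the robot, and variables do not carry over. Pictures are saved under pics/ and viewed, at most 12 in all, crops included, and the job is handed in when it is done.

```bash
mkdir -p pics
cat > h.py <<'E'
import numpy as np, cv2
from bench import sensors, imaging, manip
from scipy.spatial.transform import Rotation as Ro
def grab(n):
    s=sensors.state(); f=imaging.grab_frame(n); f['s']=s
    H,W=f['z_map'].shape; f['f']=H/2/np.tan(np.radians(f['vfov'])/2)
    if 'T_tool_cam' in f:
        T=np.eye(4); T[:3,:3]=Ro.from_euler('xyz',s['tcp_rot'],degrees=True).as_matrix(); T[:3,3]=s['ee_pos']
        f['M']=T@np.array(f['T_tool_cam'])
    else:
        T=np.eye(4);T[:3,:3]=f['R'];T[:3,3]=f['t']; f['M']=np.linalg.inv(T)
    np.savez('last_%s.npz'%n,**{k:f[k] for k in('color','z_map','M','f','cx','cy','k1')})
    return f
def load(n): return dict(np.load('last_%s.npz'%n))
def rays(f,uv):
    K=np.array([[f['f'],0,f['cx']],[0,f['f'],f['cy']],[0,0,1.]])
    d=cv2.undistortPoints(np.array(uv,float).reshape(-1,1,2),K,np.array([float(f['k1']),0,0,0])).reshape(-1,2)
    return np.c_[d,np.ones(len(d))]
def at_z(f,uv,z):   # intersect with plane z
    d=rays(f,uv)@f['M'][:3,:3].T; o=f['M'][:3,3]
    return o+d*((z-o[2])/d[:,2])[:,None]
def cloud(f):
    H,W=f['z_map'].shape; u,v=np.meshgrid(np.arange(W),np.arange(H))
    p=rays(f,np.c_[u.ravel(),v.ravel()])*f['z_map'].reshape(-1,1)
    return (p@f['M'][:3,:3].T+f['M'][:3,3]).reshape(H,W,3)
def save(f,name,box=None,k=1):
    im=f['color'][...,::-1]
    if box: im=im[box[1]:box[3],box[0]:box[2]]
    cv2.imwrite('pics/'+name,cv2.resize(im,None,fx=k,fy=k,interpolation=cv2.INTER_CUBIC))
E
python3 - <<'E'
from h import *
for n in('scene','top'):
    f=grab(n); save(f,n+'0.png')
    print(n,f['M'][:3,3],f['M'][:3,2])
print(sensors.state())
E
```

```text
scene [ 0.86632683 -0.42578406  0.82089932] [-0.37088737  0.48040779 -0.79476469]
top [0.34235794 0.02517041 1.10744429] [ 0.19831625  0.00688403 -0.98011391]
{'clock': 0.1, 'qpos': array([-7.80948706e+01,  1.64496573e+01,  9.04180317e+01, -3.14766297e-04,
        7.32590554e+01, -8.59162507e+00]), 'qd': array([-0.00261825, -0.09194607, -0.21743822,  0.00235558, -0.05563868,
       -0.05877548]), 'joint_torque': array([ 1.21253855e-03, -4.07295692e+01, -2.93700331e+01, -1.38588725e-04,
        3.42876745e-03, -1.33335551e-06]), 'ee_pos': array([ 0.23626802, -0.63156888,  0.2020364 ]), 'tcp_rot': array([-1.79874633e+02, -1.86365847e-02,  2.04968251e+01]), 'contact_force': array([-0.35247301,  0.13946476, -0.38716104]), 'moment': array([0.00361461, 0.02551253, 0.01600009]), 'finger_force': 0.0, 'width': 0.08554020295509583}
```

View pics/top0.png

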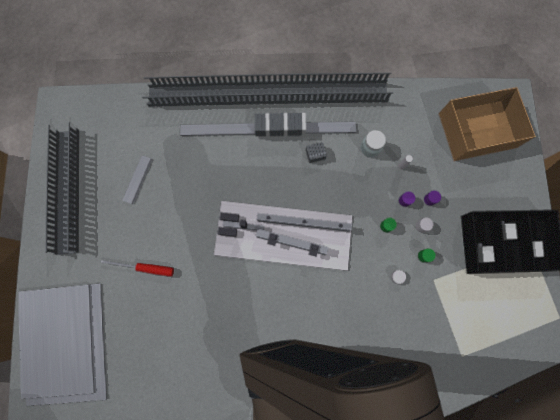

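View pics/scene0.png

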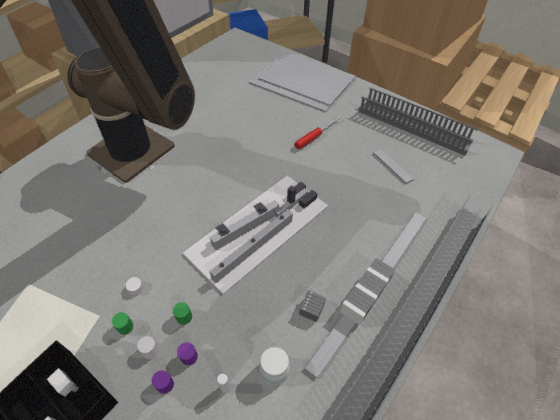

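Run:
```python
from h import *
f=load('top'); P=cloud(f); g=load('scene'); Q=cloud(g)
for n,(C,u,v) in {'A top':(P,426,224),'B top':(P,399,277),'slim':(P,409,158),'A sc':(Q,147,345),'B sc':(Q,133,285)}.items():
    w=C[v-12:v+13,u-12:u+13].reshape(-1,3); z=w[:,2]; 
    hi=np.percentile(z[z>0.01],90) if (z>.01).any() else 0
    m=abs(z-hi)<.005; print(n,'height',hi.round(4),'centre',w[m].mean(0).round(4),(w[m].max(0)-w[m].min(0)).round(3))
save(f,'gauge_top.png',(205,190,365,280),5)
im=[cv2.resize(x[...,::-1],(380,500),interpolation=cv2.INTER_CUBIC) for x in (f['color'][180:300,370:461],g['color'][270:390,95:186])]
cv2.imwrite('pics/sp.png',np.hstack(im))
```

```text
A top height 0.0422 centre [ 0.5036 -0.3664  0.0403] [0.035 0.033 0.008]
B top height 0.0249 centre [ 0.3678 -0.289   0.0226] [0.034 0.035 0.007]
slim height 0.0717 centre [ 0.6751 -0.3243  0.0703] [0.02  0.019 0.008]
A sc height 0.0429 centre [ 0.5032 -0.368   0.0413] [0.035 0.034 0.007]
B sc height 0.0253 centre [ 0.3678 -0.2907  0.0237] [0.035 0.034 0.007]
```

View pics/sp.png

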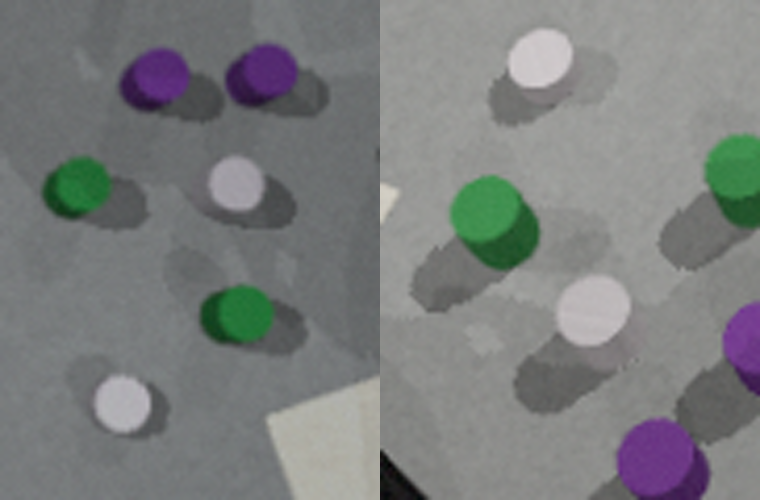

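View pics/gauge_top.png

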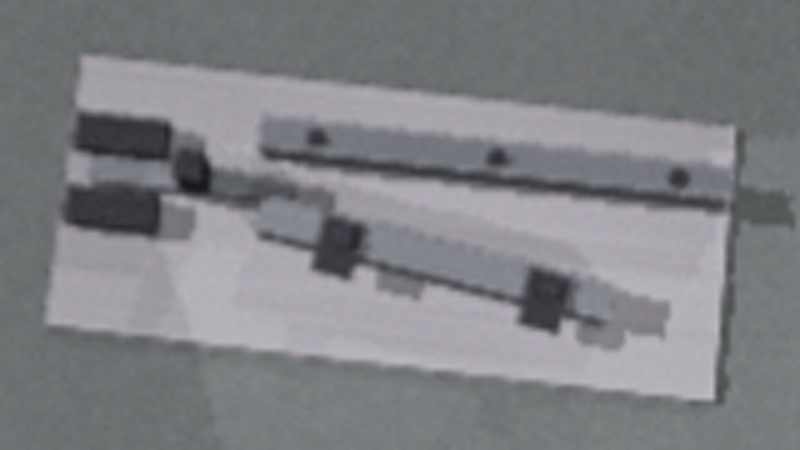

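The 40 mm spacer is A, at (426,225) in top and (147,345) in scene. B, at (399,277), is only 22 mm high, the slim one is at (409,158), and the green and purple ones are look-alikes. The depth reading and the crop (longer side wall and shadow) both confirm A. In the gauge crop, the fence is the upper bar, the jaw is below it and the stop post is at about (243,224).

Run:
```python
from h import *
f=load('top'); P=cloud(f)
uv=np.array([[82,57],[738,126],[718,402],[48,324]])/5+[205,190]-.4
W=at_z(f,uv,.008)[:,:2]; G=np.array([[205,-65],[-155,-65],[-155,85],[205,85]])/1e3
a=W-W.mean(0); b=G-G.mean(0); yaw=np.arctan2((b[:,0]*a[:,1]-b[:,1]*a[:,0]).sum(),(a*b).sum())
R=np.array([[np.cos(yaw),-np.sin(yaw)],[np.sin(yaw),np.cos(yaw)]]); t=W.mean(0)-R@G.mean(0)
print('yaw',np.degrees(yaw),'t',t,'res mm',((W-(G@R.T+t))*1e3).round(1).tolist())
g=lambda p:((p-t)@R)
print('mouth',R@[-.095,.004]+t)
box=P[195:280,205:365].reshape(-1,3); q=g(box[:,:2]); z=box[:,2]
for lo in range(-150,100,40):
    m=(q[:,0]>lo/1e3)&(q[:,0]<(lo+40)/1e3)&(z>.036)&(z<.05); mf=m&(q[:,1]<-.01); mj=m&(q[:,1]>-.01)
    print(lo,'fence y',(np.percentile(q[mf,1],[2,98])*1e3).round(1) if mf.any() else '', 'jaw',(np.percentile(q[mj,1],[2,98])*1e3).round(1) if mj.any() else '')
m=z>.065; print('post',q[m].mean(0),z[m].max(),np.ptp(q[m],axis=0)); 
print('max z',z.max()); m=(z>.048)&(q[:,0]<.07); print('clamps', z[m].max() if m.any() else 0)
```

```text
yaw 82.76360269770719 t [ 0.49192093 -0.01580279] res mm [[-1.3, 0.8], [-0.4, 0.6], [-0.0, -0.2], [1.7, -1.3]]
mouth [ 0.47598627 -0.10954225]
-150 fence y [-35.2 -17.6] jaw 
-110 fence y [-35.7 -18.1] jaw [30.5 50.4]
-70 fence y [-35.8 -18.1] jaw [25.4 59.2]
-30 fence y [-35.9 -18.4] jaw [19.2 41.7]
10 fence y [-35.7 -18.8] jaw [13.7 39.2]
50 fence y [-36.1 -18.8] jaw [ 7.9 42.7]
90 fence y [-35.9 -19.2] jaw [ 4.2 24.5]
post [0.07011296 0.08675764] 1.1074442912147677 [0.11880638 0.16297593]
max z 1.1074442912147677
clamps 1.1074442912147677
```

```bash
python3 -m creep '[[[-0.2,50,50,0,0,0,0],[-0.2,100,100,0,0,0,-8],[-0.2,140,140,0,0,0,-16],[-0.2,180,180,0,0,0,-20],[-0.2,220,220,-20,0,0,-20],[-0.2,250,250,-40,0,0,-20],[-0.2,260,265,-60,0,0,-20],[-0.2,260,265,-60,0,0,-20]]]'
```

```text
clock: 0.9
ee_pos: [0.4974, -0.3639, 0.1413]
tcp_rot: [-179.9, 0.1, 0.6]
contact_force: [0.0, 0.8, -0.3]
width: 0.0513
finger_force: 0.0
```

Run:
```python
from h import *
f=grab('wrist'); save(f,'w1.png'); P=cloud(f).reshape(-1,3)
m=(abs(P[:,2]-.041)<.006)&(np.hypot(P[:,0]-.5035,P[:,1]+.367)<.035)
p=P[m]; print(m.sum(),p.mean(0),(p.max(0)+p.min(0))/2,np.ptp(p,axis=0)); print(f['M'][:3,3])
```

```text
1368 [ 0.50306507 -0.36608785  0.03971911] [ 0.50227717 -0.36630168  0.03869043] [0.03562225 0.03477131 0.00703182]
[ 0.56916325 -0.36204284  0.31173895]
```

View pics/w1.png

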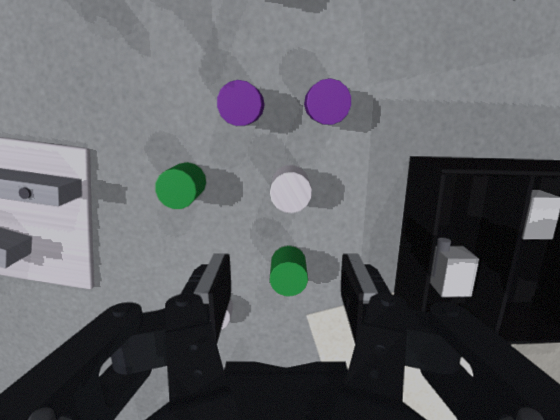

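```bash
python3 -m creep '[[[-0.2,6,-2,-45,0,0,-8],[-0.2,6,-2,-85,0,0,-8],[-0.2,6,-2,-115,0,0,-8],[-0.2,6,-2,-130,0,0,-8],[-0.2,6,-2,-134,0,0,-8],[-0.2,6,-2,-134,0,0,-8],[0.6,6,-2,-134,0,0,-8],[0.6,6,-2,-134,0,0,-8],[0.6,6,-2,-134,0,0,-8],[0.6,6,-2,-134,0,0,-8],[0.6,6,-2,-134,0,0,-8]]]'
```

```text
clock: 2.05
ee_pos: [0.5041, -0.3697, 0.0123]
tcp_rot: [179.9, -0.2, -7.5]
contact_force: [0.8, 2.3, 6.3]
width: 0.017
finger_force: 3.0
```

Run:
```python
from h import *
s=sensors.state(); print(s['width'],s['finger_force'],s['contact_force'],s['ee_pos'])
f=grab('scene'); save(f,'s2.png',(90,250,290,400),4)
```

```text
0.0169897307784353 2.974151239322964 [0.78826171 2.32833017 6.2910718 ] [ 0.50409363 -0.36972101  0.01230753]
```

View pics/s2.png

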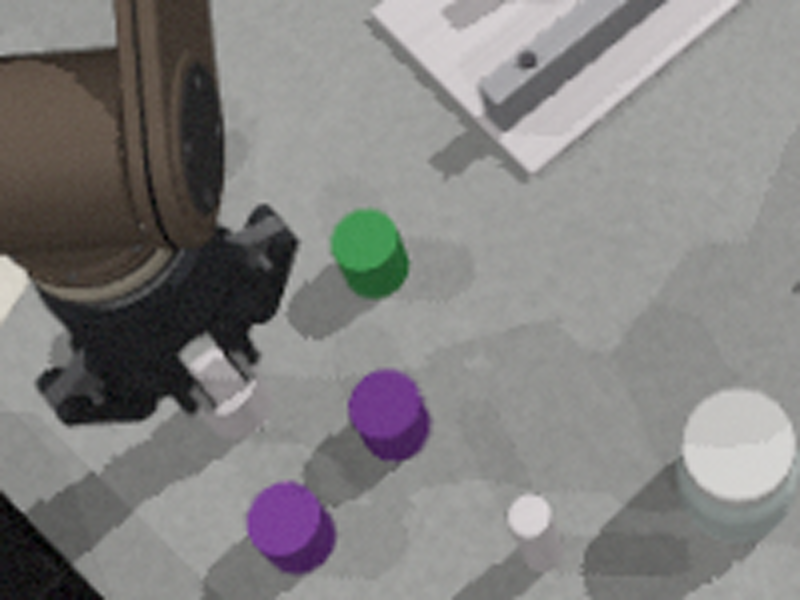

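```bash
python3 -m creep '[[[-0.2,0,0,0,0,0,0],[-0.2,0,0,0,0,0,0],[-0.2,0,0,0,0,0,0],[-0.2,0,0,0,0,0,0]]]'; python3 -m creep '[[[-0.2,0,0,20,0,0,0],[-0.2,0,0,60,0,0,0],[-0.2,0,0,100,0,0,0],[-0.2,0,0,135,0,0,0],[-0.2,0,0,135,0,0,0],[-0.2,0,0,135,0,0,0]]]'
python3 - <<'E'
from h import *
f=grab('wrist'); save(f,'w3.png'); g=grab('scene')
for f in (f,g):
  P=cloud(f).reshape(-1,3)
  m=(abs(P[:,2]-.041)<.006)&(np.hypot(P[:,0]-.5135,P[:,1]+.367)<.05)
  p=P[m]; print(m.sum(),p.mean(0),(p.max(0)+p.min(0))/2,np.ptp(p,axis=0))
E
```

```text
clock: 2.5
ee_pos: [0.5021, -0.3691, 0.009]
tcp_rot: [-180.0, 0.0, -7.5]
contact_force: [-1.1, -0.7, -0.0]
width: 0.0515
finger_force: 0.0
clock: 3.1
ee_pos: [0.5027, -0.3696, 0.1453]
tcp_rot: [179.9, -0.1, -7.5]
contact_force: [-0.3, 0.0, -0.2]
width: 0.0514
finger_force: 0.0
1308 [ 0.50312316 -0.36828089  0.03970974] [ 0.50246339 -0.36803241  0.03857843] [0.03506408 0.03527814 0.00702485]
259 [ 0.50359084 -0.37007859  0.04106844] [ 0.50222265 -0.37017703  0.04018293] [0.03582258 0.03403426 0.01003126]
```

View pics/w3.png

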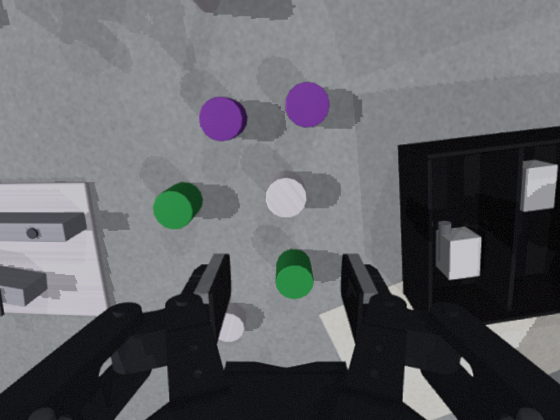

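Run:
```python
from h import *
f=imaging.grab_frame('wrist'); T=np.array(f['T_tool_cam']); print(T.round(4))
ff=210/np.tan(np.radians(f['vfov'])/2)
for p in ([0,0,0],[0,.026,-.005],[0,-.026,-.005],[0,.026,-.019],[0,0,.1]):
    c=np.linalg.inv(T)@np.r_[p,1]; s=c[:2]/c[2]; s=s*(1+f['k1']*(s@s)); print(p,(s*ff+[f['cx'],f['cy']]).round(0),c[2].round(3))
z=f['z_map']; print([(uv,z[uv[1],uv[0]]) for uv in [(225,260),(218,300),(205,330),(347,260),(355,300)]])
g=dict(f); 
import h
F=h.grab('wrist'); C=cloud(F)
s=sensors.state(); R=Ro.from_euler('xyz',s['tcp_rot'],degrees=True).as_matrix()
L=(C-s['ee_pos'])@R
for a in [(225,262),(218,300),(205,330),(347,262),(355,300),(370,330)]: print(a,(L[a[1],a[0]]*1e3).round(1))
```

```text
[[-9.000e-04 -9.592e-01 -2.827e-01  7.130e-02]
 [ 1.000e+00 -8.000e-04 -5.000e-04 -1.400e-03]
 [ 3.000e-04 -2.827e-01  9.592e-01 -1.705e-01]
 [ 0.000e+00  0.000e+00  0.000e+00  1.000e+00]]
[0, 0, 0] [288. 244.] 0.184
[0, 0.026, -0.005] [336. 248.] 0.179
[0, -0.026, -0.005] [240. 248.] 0.179
[0, 0.026, -0.019] [341. 259.] 0.166
[0, 0, 0.1] [287. 198.] 0.28
[((225, 260), np.float32(0.1409131)), ((218, 300), np.float32(0.124965414)), ((205, 330), np.float32(0.08581542)), ((347, 260), np.float32(0.14015307)), ((355, 300), np.float32(0.119779184))]
(225, 262) [  9.7 -27.1 -42.7]
(218, 300) [  3.  -26.9 -61.4]
(205, 330) [ 16.1 -22.6 -97. ]
(347, 262) [ 10.3  24.3 -44. ]
(355, 300) [  4.1  24.2 -63.3]
(370, 330) [ 16.5  20.6 -97.5]
```

Run:
```python
from h import *
F=load('wrist'); C=cloud(F); s=sensors.state(); R=Ro.from_euler('xyz',s['tcp_rot'],degrees=True).as_matrix()
L=(C-s['ee_pos'])@R*1e3
for lo,hi in((-40,0),(0,40)):
    m=(L[...,1]>lo)&(L[...,1]<hi)&(abs(L[...,0])<25)&(L[...,2]<0)&(L[...,2]>-90)
    p=L[m]; i=np.argsort(p[:,2])[::-1]; print(m.sum()); print(p[i[:300:30]].round(1)); print(np.percentile(p,[1,50,99],axis=0).round(1))
```

```text
3469
[[  0.6 -27.3 -31.1]
 [ -3.8 -27.1 -33.5]
 [-11.4 -27.3 -34.9]
 [ -6.5 -27.3 -36.2]
 [ -8.  -27.2 -37.2]
 [ -3.9 -27.3 -38. ]
 [ 10.2 -27.3 -38.7]
 [  6.2 -27.4 -39.4]
 [-11.8 -27.4 -40.2]
 [ 10.3 -29.9 -41. ]]
[[-10.6 -39.9 -89.2]
 [ 10.1 -29.9 -66.8]
 [ 13.1 -26.3 -33.8]]
4025
[[ -0.8  24.4 -30.6]
 [  5.8  24.1 -33.6]
 [  9.9  25.4 -35.1]
 [-10.   24.4 -36.4]
 [ -8.   24.2 -37.1]
 [ 10.8  24.  -38. ]
 [ 10.6  26.  -38.8]
 [ 10.4  26.8 -39.4]
 [ -1.8  24.3 -40.1]
 [  6.4  35.  -40.9]]
[[-10.6  23.6 -88.9]
 [  8.9  28.3 -68.7]
 [ 13.   39.8 -34.1]]
```

The wrist depth shows the real fingertips about 31 mm behind the reported TCP at this opening, so the first close happened just above the spacer. It stayed upright and barely moved. I'll allow for the offset and go lower.

```bash
python3 -m creep '[[[-0.2,0,0,-45,0,0,0],[-0.2,0,0,-85,0,0,0],[-0.2,0,0,-110,0,0,0],[-0.2,0,0,-130,0,0,0],[-0.2,0,0,-140,0,0,0],[-0.2,0,0,-150,0,0,0],[-0.2,0,0,-160,0,0,0],[-0.2,0,0,-167,0,0,0],[-0.2,0,0,-167,0,0,0],[-0.2,0,0,-167,0,0,0]]]' && python3 -m creep '[[[0.4,0,0,0,0,0,0],[0.4,0,0,0,0,0,0],[0.4,0,0,0,0,0,0],[0.4,0,0,0,0,0,0],[0.4,0,0,0,0,0,0]]]'
```

```text
clock: 4.3
ee_pos: [0.5027, -0.3695, -0.0222]
tcp_rot: [180.0, -0.0, -7.5]
contact_force: [0.6, 0.1, -0.1]
width: 0.0512
finger_force: 0.0
clock: 4.8
ee_pos: [0.5031, -0.37, -0.0215]
tcp_rot: [179.9, -0.1, -7.5]
contact_force: [-0.4, -0.1, 6.5]
width: 0.0346
finger_force: 59.9
```

```bash
python3 -m creep '[[[0.4,0,0,20,0,0,0],[0.4,0,0,60,0,0,0],[0.4,-2,15,85,0,0,0],[0.4,-5,50,90,0,0,0],[0.4,-9,90,90,0,0,0],[0.4,-13,130,90,0,0,0],[0.4,-17,170,90,0,0,0],[0.4,-22,210,90,0,0,0],[0.4,-25,240,90,0,0,0],[0.4,-27,259,90,0,0,0],[0.4,-27,259,90,0,0,0],[0.4,-27,259,90,0,0,0]]]'; python3 -m creep '[[[0.4,0,0,0,0,0,0],[0.4,0,0,0,0,0,0]]]';  python3 - <<'E'
from h import *
f=grab('wrist'); save(f,'w4.png'); P=cloud(f)
s=sensors.state(); print(s['ee_pos'],s['tcp_rot'],s['width'])
yaw=np.radians(82.4); R=np.array([[np.cos(yaw),-np.sin(yaw)],[np.sin(yaw),np.cos(yaw)]]); t=np.array([.4924,-.0159])
B=P.reshape(-1,3); q=(B[:,:2]-t)@R*1e3; z=B[:,2]*1e3
for lo in range(-150,80,30):
    m=(q[:,0]>lo)&(q[:,0]<lo+30)&(z>38)&(z<50); mf=m&(q[:,1]<-10)&(q[:,1]>-45); mj=m&(q[:,1]>-10)&(q[:,1]<80)
    print(lo,mf.sum(),mj.sum(),'fence y',np.percentile(q[mf,1],[2,98]).round(1) if mf.any() else '', 'jaw',np.percentile(q[mj,1],[2,98]).round(1) if mj.any() else '')
m=(abs(z-45)<4)&(q[:,1]<-10)&(q[:,1]>-45)&(q[:,0]>-160)&(q[:,0]<110); print('fence x',np.percentile(q[m,0],[1,99]))
m=(z>72)&(z<90)&(q[:,0]>60)&(abs(q[:,1])<30); print('post',np.median(q[m],axis=0) if m.any() else '',m.sum(),np.ptp(q[m],axis=0) if m.any() else '')
E
```

```text
clock: 6.0
ee_pos: [0.475, -0.11, 0.0667]
tcp_rot: [180.0, 0.1, -7.4]
contact_force: [-0.1, -0.7, 0.1]
width: 0.0345
finger_force: 60.0
clock: 6.2
ee_pos: [0.4755, -0.1112, 0.0672]
tcp_rot: [180.0, 0.0, -7.6]
contact_force: [-0.1, -0.2, -1.5]
width: 0.0348
finger_force: 60.0
[ 0.47553417 -0.11116347  0.06728089] [ 1.79993518e+02  1.93358194e-04 -7.57671971e+00] 0.034603822364645334
-150 1389 0 fence y [-34.  -16.9] jaw 
-120 1552 0 fence y [-34.  -16.7] jaw 
-90 1541 0 fence y [-33.9 -16.2] jaw 
-60 1501 771 fence y [-33.5 -16.2] jaw [25.9 45.8]
-30 1457 1394 fence y [-33.5 -16.3] jaw [22.2 43.2]
0 1440 1383 fence y [-33.7 -15.9] jaw [17.6 39.1]
30 1352 1748 fence y [-33.3 -15.8] jaw [13.7 46.4]
60 1064 1286 fence y [-33.5 -15.9] jaw [ 9.4 43.9]
fence x [-145.76336812   82.62139282]
post  0
```

View pics/w4.png

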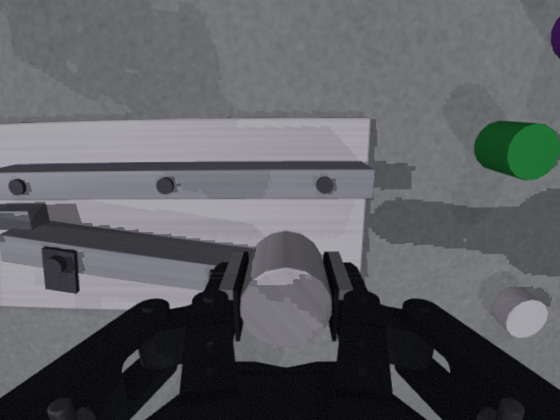

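```bash
python3 -m creep '[[[0.4,-2.5,0,-15,0,0,0],[0.4,-2.5,0,-35,0,0,0],[0.4,-2.5,0,-50,0,0,0],[0.4,-2.5,0,-60,0,0,0],[0.4,-2.5,0,-68,0,0,0],[0.4,-2.5,0,-74,0,0,0],[0.4,-2.5,0,-77,0,0,0],[0.4,-2.5,0,-77,0,0,0]]]'; python3 -m creep '[[[0.4,0,0,-2,0,0,0],[0.4,0,0,-3,0,0,0],[0.4,0,0,-4,0,0,0],[0.4,0,0,-4,0,0,0]]]'
```

```text
clock: 7.05
ee_pos: [0.4729, -0.1103, -0.0098]
tcp_rot: [-180.0, 0.0, -7.5]
contact_force: [0.4, 0.2, 0.3]
width: 0.0349
finger_force: 60.0
clock: 7.45
ee_pos: [0.4731, -0.1103, -0.0135]
tcp_rot: [180.0, -0.0, -7.5]
contact_force: [0.1, -0.6, -1.5]
width: 0.0349
finger_force: 60.1
```

```bash
python3 -m creep '[[[0.4,1,0,0,0,0,0],[0.4,2,0,0,0,0,0],[0.4,3,0,0,0,0,0],[0.4,3,0,0,0,0,0]]]'; python3 -m creep '[[[0.4,1,0,0,0,0,0],[0.4,2,0,0,0,0,0],[0.4,2,0,0,0,0,0]]]';python3 -m creep '[[[0.4,1,0,0,0,0,0],[0.4,2,0,0,0,0,0],[0.4,2,0,0,0,0,0]]]'
```

```text
clock: 7.85
ee_pos: [0.4762, -0.1103, -0.0135]
tcp_rot: [180.0, -0.0, -7.5]
contact_force: [-1.0, -0.1, 0.5]
width: 0.0346
finger_force: 60.1
clock: 8.15
ee_pos: [0.4781, -0.1103, -0.0135]
tcp_rot: [180.0, -0.0, -7.5]
contact_force: [-2.1, -0.4, 3.2]
width: 0.0347
finger_force: 60.1
clock: 8.45
ee_pos: [0.4787, -0.1102, -0.0135]
tcp_rot: [180.0, 0.2, -7.5]
contact_force: [-7.2, -0.5, 7.2]
width: 0.0346
finger_force: 60.4
```

```bash
python3 -m creep '[[[0.4,-2,0,0,0,0,0],[0.4,-2,0,0,0,0,0],[0.0,-2,0,0,0,0,0],[0.0,-2,0,0,0,0,0],[0.0,-2,0,0,0,0,0],[0.0,-1,0,0,0,0,0]]]'
python3 - <<'E'
from h import *
yaw=np.radians(82.5); R=np.array([[np.cos(yaw),-np.sin(yaw)],[np.sin(yaw),np.cos(yaw)]]); t=np.array([.4924,-.0159])
f=load('top'); G=lambda n,uv,z:print(n,((at_z(f,[uv],z)[0,:2]-t)@R*1e3).round(1))
c=lambda x,y:(x/5+204.6,y/5+189.6)
G('post top',c(192,165),.081);G('post top',c(192,175),.081); G('stop front?',c(265,185),.031); G('front?',c(330,195),.031)
P=cloud(f)[195:280,205:365].reshape(-1,3); q=(P[:,:2]-t)@R*1e3; z=P[:,2]*1e3
m=(z>70)&(z<90)&(q[:,0]>20)&(q[:,0]<200)&(abs(q[:,1])<40); print('post cloud',m.sum(),q[m].mean(0),z[m].mean())
m=(z>26)&(z<34)&(abs(q[:,1])<7)&(q[:,0]>20); print('bar x range',np.percentile(q[m,0],[2,98]))
e=sensors.state(); print(e['width'],((e['ee_pos'][:2]-t)@R*1e3))
E
```

```text
clock: 9.05
ee_pos: [0.4788, -0.1102, -0.0139]
tcp_rot: [-180.0, 0.0, -7.5]
contact_force: [-0.3, -0.7, 0.2]
width: 0.0425
finger_force: 0.0
post top [130.3   1.2]
post top [129.7   6.2]
stop front? [95.8 -0.1]
front? [61.   1.3]
post cloud 44 [132.64708055   1.03557991] 81.2274523469388
bar x range [ 81.74926736 188.99597229]
0.042493339186400705 [-95.21848014   1.14943384]
```

```bash
python3 -m creep '[[[0.0,1.6,12,0,0,0,0],[0.0,3.2,24,0,0,0,0],[0.0,4.7,36,0,0,0,0],[0.0,6.3,48,0,0,0,0],[0.0,7.9,60,0,0,0,0],[0.0,9.5,72,0,0,0,0],[0.0,10.8,82,0,0,0,0],[0.0,11.8,90,0,0,0,0],[0.0,12.4,94,0,0,0,0],[0.0,12.4,94,0,0,0,0]]]'; python3 -m creep '[[[0.0,0.3,2,0,0,0,0],[0.0,0.5,4,0,0,0,0],[0.0,0.5,4,0,0,0,0]]]'; python3 -m creep '[[[0.0,0.3,2,0,0,0,0],[0.0,0.5,4,0,0,0,0],[0.0,0.5,4,0,0,0,0]]]'
```

```text
clock: 10.05
ee_pos: [0.4911, -0.0155, -0.0139]
tcp_rot: [-180.0, 0.0, -7.5]
contact_force: [-0.5, -0.8, 0.8]
width: 0.0425
finger_force: 0.0
clock: 10.35
ee_pos: [0.4916, -0.0122, -0.0138]
tcp_rot: [-180.0, 0.0, -7.5]
contact_force: [0.4, -0.2, -0.2]
width: 0.0424
finger_force: 0.0
clock: 10.65
ee_pos: [0.4924, -0.0083, -0.0137]
tcp_rot: [180.0, -0.0, -7.5]
contact_force: [-0.2, -0.4, -0.1]
width: 0.0428
finger_force: 0.4
```

```bash
python3 -m creep '[[[0.0,0.3,2,0,0,0,0],[0.0,0.5,4,0,0,0,0],[0.0,0.5,4,0,0,0,0]]]'; python3 -m creep '[[[0.0,0.3,2,0,0,0,0],[0.0,0.5,4,0,0,0,0],[0.0,0.5,4,0,0,0,0]]]'; python3 -m creep '[[[0.0,0.3,2,0,0,0,0],[0.0,0.4,3,0,0,0,0],[0.0,0.4,3,0,0,0,0]]]'
```

```text
clock: 10.95
ee_pos: [0.4926, -0.0073, -0.0135]
tcp_rot: [179.6, 0.0, -7.3]
contact_force: [-2.5, -12.8, -0.4]
width: 0.043
finger_force: 6.6
clock: 11.25
ee_pos: [0.4928, -0.0068, -0.0134]
tcp_rot: [179.3, 0.0, -7.1]
contact_force: [-4.4, -25.8, -0.0]
width: 0.0429
finger_force: 13.3
clock: 11.55
ee_pos: [0.4929, -0.0064, -0.0134]
tcp_rot: [179.0, 0.1, -7.0]
contact_force: [-7.3, -36.0, 0.9]
width: 0.0428
finger_force: 18.3
```

```bash
python3 -m creep '[[[0.0,-0.5,-4,0,0,0,0],[0.0,-1,-8,0,0,0,0],[0.0,-1.3,-11,0,0,0,0],[0.0,-1.3,-11,0,0,0,0],[0.0,-1.3,-11,0,0,0,0]]]'
python3 - <<'E'
from h import *
f=grab('wrist'); save(f,'w5.png')
E
```

```text
clock: 12.05
ee_pos: [0.4923, -0.0076, -0.0138]
tcp_rot: [-180.0, 0.0, -7.5]
contact_force: [-0.6, 0.1, 0.2]
width: 0.0427
finger_force: 0.0
```

View pics/w5.png

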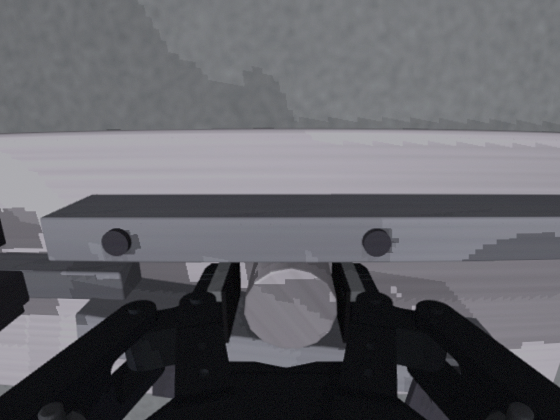

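```bash
python3 -m creep '[[[0.0,-0.2,-1.5,0,0,0,0],[0.0,-0.2,-1.5,0,0,0,0],[0.0,-0.2,-1.5,15,0,0,0],[0.0,-0.2,-1.5,45,0,0,0],[0.0,-0.2,-1.5,85,0,0,0],[0.0,-0.2,-1.5,110,0,0,0],[0.0,4,35,115,0,0,0],[0.0,9,75,115,0,0,0],[0.0,14,110,115,0,0,0],[0.0,16,123,115,0,0,0],[0.0,16,123,115,0,0,0],[0.0,16,123,115,0,0,0]]]'
python3 - <<'E'
from h import *
yaw=np.radians(82.5); R=np.array([[np.cos(yaw),-np.sin(yaw)],[np.sin(yaw),np.cos(yaw)]]); t=np.array([.4924,-.0159])
for n in('wrist','top','scene'):
    f=grab(n)
    P=cloud(f).reshape(-1,3); q=(P[:,:2]-t)@R*1e3; z=P[:,2]*1e3
    def med(n2,m,ax=0): print(n,n2,m.sum(),np.percentile(q[m],[2,50,98],axis=0).round(1).tolist() if m.sum()>5 else '')
    med('post',(z>76)&(z<87)&(q[:,0]>90)&(q[:,0]<170)&(abs(q[:,1])<30))
    med('spacer',(z>46.5)&(z<55)&(q[:,0]>-40)&(q[:,0]<50)&(abs(q[:,1])<19))
    med('fence',(abs(z-44)<4)&(q[:,0]>-100)&(q[:,0]<60)&(q[:,1]<-12)&(q[:,1]>-45))
    med('bar',(abs(z-31)<4)&(q[:,0]>40)&(q[:,0]<130)&(abs(q[:,1])<8))
    m=(q[:,0]>-80)&(q[:,0]<120)&(q[:,1]>14)&(q[:,1]<60)&(z<75); print('jaw+clamp zmax',np.percentile(z[m],99) if m.any() else '')
e=sensors.state(); print(e['ee_pos'],((e['ee_pos'][:2]-t)@R*1e3))
f=load('wrist'); save(f,'w6.png')
E
```

```text
clock: 13.3
ee_pos: [0.5081, 0.1142, 0.101]
tcp_rot: [180.0, 0.0, -7.5]
contact_force: [-0.1, -0.3, -0.4]
width: 0.0427
finger_force: 0.0
wrist post 661 [[124.9, -5.6], [132.9, 1.4], [140.2, 9.7]]
wrist spacer 1735 [[-7.3, -13.6], [8.7, 2.0], [25.0, 17.8]]
wrist fence 4404 [[-65.4, -33.3], [1.1, -24.7], [57.4, -14.9]]
wrist bar 983 [[81.9, -4.6], [102.7, 1.1], [123.9, 7.6]]
jaw+clamp zmax 54.211773718351836
top post 0 
top spacer 142 [[-7.9, -16.7], [8.6, 0.6], [44.5, 17.4]]
top fence 399 [[-95.9, -35.5], [-18.3, -26.3], [56.7, -17.7]]
top bar 16 [[81.0, -6.0], [84.6, -1.6], [89.9, 4.9]]
jaw+clamp zmax 55.560128146068976
scene post 44 [[122.6, -5.4], [128.6, 0.9], [138.4, 10.5]]
scene spacer 172 [[-17.3, -18.4], [6.3, 0.7], [41.9, 18.4]]
scene fence 475 [[-97.7, -33.8], [-23.3, -26.2], [56.6, -14.6]]
scene bar 88 [[79.0, -4.6], [101.0, -0.1], [126.4, 7.6]]
jaw+clamp zmax 56.42939778408567
[0.50832524 0.11358505 0.1011532 ] [130.45594597   1.11218924]
```

View pics/w6.png

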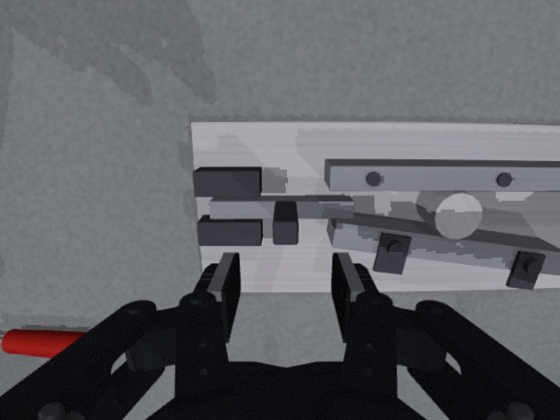

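```bash
python3 -m creep '[[[0.0,0,0,-30,0,0,0],[0.0,0,0,-55,0,0,0],[0.0,0,0,-70,0,0,0],[0.0,0,0,-70,0,0,0],[0.0,0,0,-70,0,0,0]]]'; python3 -m creep '[[[0.0,-0.7,-5,0,0,0,0],[0.0,-1.3,-10,0,0,0,0],[0.0,-2.2,-17,0,0,0,0],[0.0,-3.3,-25,0,0,0,0],[0.0,-4.3,-33,0,0,0,0],[0.0,-5.4,-41,0,0,0,0],[0.0,-6.3,-48,0,0,0,0],[0.0,-7.1,-54,0,0,0,0],[0.0,-7.6,-58,0,0,0,0],[0.0,-7.6,-58,0,0,0,0],[0.0,-7.6,-58,0,0,0,0]]]'
python3 - <<'E'
from h import *
yaw=np.radians(82.5); R=np.array([[np.cos(yaw),-np.sin(yaw)],[np.sin(yaw),np.cos(yaw)]]); t=np.array([.4924,-.0159])
f=grab('wrist'); P=cloud(f).reshape(-1,3); q=(P[:,:2]-t)@R*1e3; z=P[:,2]*1e3
for n,m in (('post',(abs(z-81)<4)&(q[:,0]>60)&(q[:,0]<150)&(abs(q[:,1])<10)),('bar',(abs(z-31)<4)&(q[:,0]>22)&(q[:,0]<90)&(abs(q[:,1])<7)),('spacer',(z>46)&(z<55)&(q[:,0]>-40)&(q[:,0]<34)&(abs(q[:,1])<19))):
    print(n,m.sum(),np.percentile(q[m],[1,50,99],axis=0).round(1).tolist() if m.sum()>5 else '')
e=sensors.state(); print(((e['ee_pos'][:2]-t)@R*1e3))
E
```

```text
clock: 13.95
ee_pos: [0.5086, 0.114, 0.0315]
tcp_rot: [180.0, 0.0, -7.6]
contact_force: [0.6, -0.7, -0.1]
width: 0.0429
finger_force: 0.0
clock: 15.05
ee_pos: [0.5001, 0.0565, 0.0308]
tcp_rot: [180.0, 0.1, -7.5]
contact_force: [-0.3, -0.1, 0.4]
width: 0.0428
finger_force: 0.0
post 1808 [[79.1, -9.0], [89.1, -0.5], [108.3, 9.6]]
bar 1859 [[23.5, -5.6], [57.3, 0.0], [86.7, 6.8]]
spacer 3414 [[-8.1, -14.7], [8.7, 1.2], [25.0, 17.9]]
[72.97128426  1.72454757]
```

```bash
python3 -m creep '[[[0.0,-0.4,-3,0,0,0,0],[0.0,-0.7,-5,0,0,0,0],[0.0,-0.7,-5,0,0,0,0],[0.0,-0.7,-5,0,0,0,0]]]'; for i in 1 2; do python3 -m creep '[[[0.0,-0.1,-1,0,0,0,0],[0.0,-0.1,-1,0,0,0,0]]]'; done
```

```text
clock: 15.5
ee_pos: [0.4999, 0.0517, 0.0312]
tcp_rot: [180.0, 0.0, -7.5]
contact_force: [-0.8, -0.4, -0.5]
width: 0.0425
finger_force: 0.2
clock: 15.7
ee_pos: [0.4998, 0.0508, 0.0312]
tcp_rot: [-180.0, 0.0, -7.5]
contact_force: [-0.3, 1.6, -0.8]
width: 0.0431
finger_force: 0.6
clock: 15.9
ee_pos: [0.4997, 0.0498, 0.0312]
tcp_rot: [180.0, 0.0, -7.5]
contact_force: [-0.8, 1.3, -0.3]
width: 0.0423
finger_force: 0.6
```

```bash
for i in 1 2; do python3 -m creep '[[[0.0,-0.1,-1,0,0,0,0],[0.0,-0.1,-1,0,0,0,0]]]'; done
```

```text
clock: 16.1
ee_pos: [0.4997, 0.0487, 0.0313]
tcp_rot: [180.0, 0.0, -7.5]
contact_force: [-0.1, 0.9, -0.9]
width: 0.0427
finger_force: 0.6
clock: 16.3
ee_pos: [0.4997, 0.0477, 0.0313]
tcp_rot: [180.0, 0.0, -7.5]
contact_force: [0.1, 0.8, -0.2]
width: 0.043
finger_force: 0.6
```

```bash
for i in 1 2; do python3 -m creep '[[[0.0,-0.1,-1,0,0,0,0],[0.0,-0.1,-1,0,0,0,0]]]'|egrep 'ee_pos|contact|finger'; done
```

```text
ee_pos: [0.4997, 0.0466, 0.0314]
contact_force: [-0.8, 0.6, 0.0]
finger_force: 0.6
ee_pos: [0.4996, 0.0462, 0.0314]
contact_force: [-1.2, 3.3, -1.0]
finger_force: 2.0
```

```bash
python3 -m creep '[[[0.0,0,1,0,0,0,0],[0.0,0.5,5,0,0,0,0],[0.0,1.2,10,0,0,0,0],[0.0,1.2,10,0,0,0,0],[0.0,1.2,10,30,0,0,0],[0.0,1.2,10,70,0,0,0],[0.0,1.2,10,100,0,0,0],[0.0,1.2,10,100,0,0,0],[0.0,1.2,10,100,0,0,0]]]'
python3 - <<'E'
from h import *
yaw=np.radians(82.5); R=np.array([[np.cos(yaw),-np.sin(yaw)],[np.sin(yaw),np.cos(yaw)]]); t=np.array([.4924,-.0159])
f=grab('wrist'); save(f,'w7.png',(260,120,520,320),3); P=cloud(f).reshape(-1,3); q=(P[:,:2]-t)@R*1e3; z=P[:,2]*1e3
for n,m in (('post',(abs(z-81)<4)&(q[:,0]>60)&(q[:,0]<110)&(abs(q[:,1])<15)),('spacer',(z>46)&(z<55)&(q[:,0]>-40)&(q[:,0]<34)&(abs(q[:,1])<19))):
    print(n,m.sum(),np.percentile(q[m],[1,50,99],axis=0).round(1).tolist() if m.sum()>5 else '')
E
```

```text
clock: 17.6
ee_pos: [0.5012, 0.0557, 0.1321]
tcp_rot: [180.0, -0.1, -7.5]
contact_force: [-0.6, 0.3, -1.3]
width: 0.0428
finger_force: 0.0
post 496 [[69.8, -5.7], [77.5, 1.5], [85.3, 9.6]]
spacer 1445 [[-7.9, -14.8], [8.4, 1.5], [24.6, 18.1]]
```

View pics/w7.png

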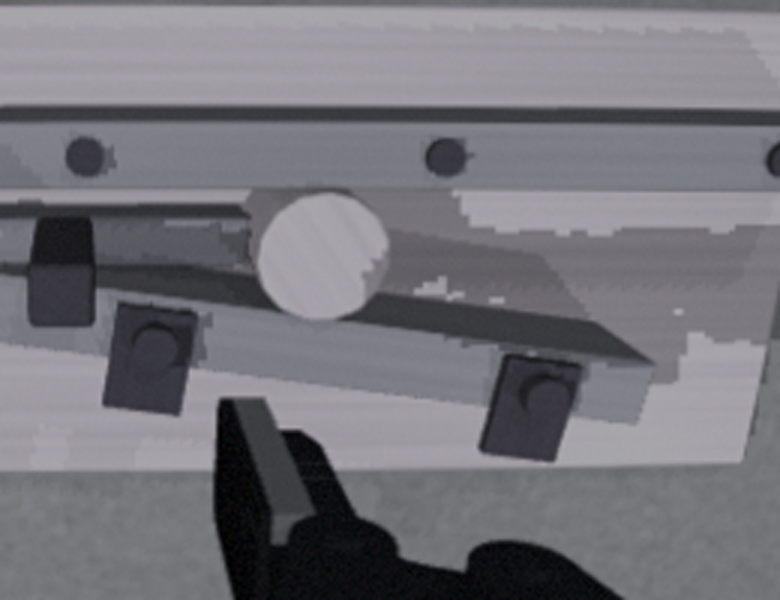

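The spacer is wedged upright between fence and jaw, with its centre at crop pixel (322,256). The stop's bar end meets it at about (252,240), and the fingers are clear.

```bash
python3 -c "
from bench import manip; print(manip.job_done())"
```

```text
the job is handed in; nothing more can be done
None
```

I handed the job in with the 40 mm spacer wedged upright between fence and jaw, the stop just touching it and the gripper clear; the final push reached about 36 N instead of 10–15 N, and the hand-in gave no verdict.

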